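# Gauge the air mount under the balance

## Task

Check the air in the balance's anti-vibration platform: take the steel pencil gauge from its stand and press it straight down onto the uncapped valve on the manifold until the stem is firmly up against the rubber seal inside the gauge, holding it there for a second so that the air pushes the white rod out. About 17 N of push is right; never press the valve with more than 21 N. Then stand the gauge back in its own well, chuck down, with the rod left out at its reading; do not touch the rod, keep off the capped valve and the balance, and leave everything else where it is.

Things in the scene. Friction and masses are not known exactly. Their poses are not given: they have to be found in the camera images.
- gauge: steel pencil pressure gauge, about 0.13 kg, standing chuck-down in the stand. Origin: centre of its open mouth (bottom end); z up its axis. Bell mouth dia 24 outside (dia 18 inside) narrowing over 5 mm to a bore of dia 10.4; knurled head dia 18 up to 30, cone to 36, smooth round barrel dia 14 from 36 to 105 above the origin. The white rod shows 5 above the barrel at rest
- gauge_grip (a point): point on the gauge's axis, 75 above its mouth: grip the dia 14 barrel here, so that the rod coming out above keeps clear of the hand; axes as the gauge's
- gauge_seat (a point): rubber seal in the bore, 16.5 above the mouth. A sprung pin hangs down to 4 above the mouth. Going down on a stem, the pin meets the valve's core (0.9 N per mm, then a plateau of 5 to 8 N set by the hidden air pressure; the rod comes out twice the pin's way); 12.5 mm below that first touch the stem's rim meets the seal and the force climbs a further 6 N per mm
- gauge_rod (a joint): how far the white rod (dia 5.6) is pushed out of the gauge's top end, m: 0 at rest, grows outwards, at most 0.025; the valve's air brings it to about 0.007 to 0.014. Friction keeps it there when the gauge comes off
- gauge_seal (a joint): how far the gauge's rubber seal is squeezed by the stem, m: 0 untouched, 0.0013 or more is sealed, 0.006 its stop; 6 N per mm. Measured as noisily as all else: the force tells more
- stand: blue plastic gauge stand, fixed, 64 (its x) x 120 (its y) x 42 high; origin under its centre. Two round wells 30 deep: the gauge's (dia 29) at its y = +26, the marker's (dia 20) at its y = -34. Closing the fingers along the stand's x keeps them off the marker
- well (a point): centre of the floor of the gauge's well, 12 above the table; the gauge's origin rests on it; axes as the stand's
- valve_open: uncapped valve on the manifold, axes as the platform's. Origin: centre of its foot, 35 above the table. Brass nut dia 19 x 6, rubber root dia 16 to 12 up to 13, then bare brass stem dia 8, bevelled. How far the stem stands out varies and is not told by this pose: tip 31 to 47 above the origin; it may lean up to 3 degrees any way about a point 8 above the origin and yields slowly to side force
- valve_capped: the other valve, under a black ribbed cap, top 41 above its origin (centre of its foot, on the manifold), 100 mm from the open one: leave it alone. Which of the two places is the open valve's changes
- platform: fixed anti-vibration platform with the balance; origin on the table under the slab's centre, x to the back, y away from the valves. Granite slab 320 (x) x 300 (y), top 95, on air mounts over a base plate 10 thick reaching to y = -215. On that the manifold, 150 (x) x 40 (y) at y = -185, top 35, valves at x = -50 and +50
- balance (a point): centre of the white balance's top, 180 above the table, 30 to +y of the platform's origin. The balance spans 270 (platform x) x 200 (y); its screen stands on a mast above the back half, from 10 to -y to 160 to +y of the platform's centre, up to 315 above the table
- cap: black dust cap taken off the open valve, dia 11.6 x 13, standing on the manifold between the valves; origin under its centre
- marker: marker pen standing in the stand's other well, dia 17 x 112, red cap up; origin under its foot
- cal_weight: steel calibration weight, dia 28 x 48; origin under its centre
- cheese: pale block of cheese 75 x 55 x 50 on the white tray; origin under its centre
- sample_jar: white jar with red lid, dia 52 x 65; origin under its centre
- wash_bottle: white wash bottle with a red collar and bent spout, dia 68 x 205; origin under its centre
- beaker: clear cup, dia 68 x 85; origin under its centre
- spatula: steel spatula lying on the table, 200 long; origin under it
Mind the look-alikes: they are no part of the job. There is more than one size of the stand; the one meant has the size given above.

How it is judged:
By the outcome, as a careful person would: the job done as asked, in the order asked, and still so for the second after the job is handed in, with the robot touching nothing.
It also fails if it takes over 62 s, if anything falls off the work surface, if the arm or the gripper's body presses on something with over 40 N, if the wrist force passes 120 N, or if a joint passes its speed limit or range.

## Robot

A 7-joint arm with a two-finger parallel gripper is mounted at the origin on the work surface. World frame = base frame: x ahead of the robot, y to its left, z up, the work surface at z = 0. Lengths are in mm, angles in rad, forces in N, time in s.
With the tool pointing down it reaches from about 400 to 875 mm from the base axis. Payload 4.4 kg.
Tool frame: the origin (TCP) lies midway between the tips of the shut fingers; the grasp point (between the pads) lies ctrl.grip_depth behind it (ctrl.grip_depth is the distance from the TCP to the grasp point, in mm); z points along the fingers, y is the line along which they close (so a half turn about z gives the same grasp; the last joint's range is limited). The gripper opens to 85 mm and grips with 20 to 120 N. Pads are 22 mm wide; open, the fingers measure 114 mm over their backs; the gripper's body (76 mm by 85 mm) begins 54 mm behind the grasp point. The pads swing forward as they close: fully open they stand 13 mm farther back than shut.
Start: joints at [-1.404, 0.628, 0.038, 1.517, -0.027, 0.996, -0.02], TCP at [149.931, 632.486, 231.313] pointing down, gripper open.
Joint ranges: [-3.06, 3.06], [-0.37, 2.12], [-1.25, 1.32], [0.18, 2.47], [-1.1, 4.24], [0.23, 1.98], [-2.94, 2.94]. Speed limits (rad/s): [2.57, 2.57, 3.14, 3.14, 3.14, 3.14, 3.14].

## Interface

Orientations are given as [roll, pitch, yaw] about the fixed x, y, z axes, in that order (R = Rz(yaw) Ry(pitch) Rx(roll)).
In Python, from cell import ctrl gives the robot as it stands.
- The arm moves only by the tool carry_out, never from a script. Its argument "deltas" is one flat list of numbers, 7 for each row, row after row: the turn, a rotation vector about the tool's x, y, z in degrees, then the shift along the tool's x, y, z in m, then the closure, from -1 (fully open) to 1 (shut). In form: [wx, wy, wz, dx, dy, dz, claw, wx, wy, wz, dx, dy, dz, claw, ...]. A call has 1 to 12 rows; each row shifts and turns the commanded pose from where the row before left it, along the tool's axes as they then stand; what a row does not reach is not made up. A row lasts 1/8 s, in which the tool goes at most 62.5 mm and 10.7 degrees, less where a joint would pass 70% of its speed; a pose out of reach is approached as far as the arm can. A call with a gripper value outside its range is refused whole. The fingers move at their own pace and stop on an object; the grip force is fixed at half the most. Time passes only in rows, so rows that do not move let the fingers close. It gives the time, the measured TCP pose, the force, the opening and the grip force at its end, in the units of the state.
- ctrl.read_state(): the state, without advancing time (a new reading comes with each control period).
- ctrl.get_image(name): name is "side" or "top" or "wrist"; returns the picture (384x512x3 uint8, red, green, blue); there is no depth.
- ctrl.calibration(name): a dict with "mtx" (3x3 intrinsics, pixels), "distortion" ([k1, k2, p1, p2, k3] as OpenCV has them; the pictures are not rectified), "R" (3x3) and "t" (3): a world point X has camera coordinates R X + t. Camera axes: x right, y down, z forward; pixel columns grow to the right and rows downward; lengths in mm; the calibration is good to about 2 mm. A picture is of the moment at which its call begins: read the wrist's pose just before it. calibration takes no time and is no camera call; for the wrist camera it gives the pose at the moment of the call.
- ctrl.finish_job(): hands the job in; it is judged then, once.
The state is a dict: "clock": time; "qpos": joint angles; "qd": joint speeds; "tau": joint torques, N m; "eef_pos": TCP position; "tool_rot": TCP orientation; "force": force on the tool from outside, world axes, zero at the start; "torque": the same for the moment, N m; "width": finger opening in mm; "gripper_force": force on a finger pad.
Only numpy, scipy, OpenCV 4.12 (cv2) and the standard library are available. Lean on these libraries where they do the work, as an engineer would, in place of code of your own. Each camera call takes 0.05 s, during which the arm holds its last target. There are 200 camera calls.

## Working session

There is one attempt and no reset: what is moved stays moved. The work goes in short steps, Python scripts to look and compute and a tool call to move; the robot and the scene stay as the last step left them, time stands still between calls to the robot, and variables do not carry over. Pictures are saved under pics/ and viewed, at most 10 in all, crops included, and the job is handed in when it is done.

Besides the shell and the picture viewer there is one more tool, called after "Call:" as name(argument=value, ...), one argument or row to a line, values as JSON. carry_out: Moves the arm, as the interface text tells. Its arguments: {"type":"object","properties":{"deltas":{"type":"array"}},"required":["deltas"]}

```bash
mkdir -p pics; python3 - <<'E'
from cell import ctrl
import cv2,numpy as np
print(ctrl.read_state(), ctrl.grip_depth)
for n in("side","top"):
    im=ctrl.get_image(n); cv2.imwrite(f"pics/{n}0.png",im[:,:,::-1]); 
    c=ctrl.calibration(n); print(n,c)
E
```

```text
{'clock': 0.0, 'qpos': array([-1.40378707,  0.62933426,  0.03842118,  1.51833281, -0.02695326,
        0.99626953, -0.02002065]), 'qd': array([ 4.95462179e-05,  2.33644686e-03, -2.62348032e-04,  7.46436910e-04,
       -9.94824512e-04,  1.62756312e-03,  9.58815748e-04]), 'tau': array([ 5.90826003e-04, -5.63396752e+01,  1.22643180e+00, -1.93439984e+01,
        1.10182737e-02,  1.04752879e-02,  6.64794214e-06]), 'eef_pos': array([149.79777184, 631.89257994, 230.40764507]), 'tool_rot': array([-3.13976680e+00,  4.95884020e-05,  2.90880583e+00]), 'force': array([-0.29592303, -0.44467922,  0.36626118]), 'torque': array([-0.01146504,  0.03520292,  0.00061175]), 'gripper_force': 0.0, 'width': 85.31605147829018} 18.700000000000003
side {'mtx': array([[401.08165609,   0.        , 245.32088501],
       [  0.        , 401.08165609, 191.90835218],
       [  0.        ,   0.        ,   1.        ]]), 'distortion': array([-0.07362497,  0.        ,  0.        ,  0.        ,  0.        ]), 'R': array([[ 0.94658489, -0.32207697,  0.01560349],
       [-0.21108192, -0.65549861, -0.72509723],
       [ 0.24376519,  0.68307247, -0.6884697 ]]), 't': array([-549.91301634,  152.89257075, 1106.53157574])}
top {'mtx': array([[370.5927368 ,   0.        , 253.779163  ],
       [  0.        , 370.5927368 , 187.68457297],
       [  0.        ,   0.        ,   1.        ]]), 'distortion': array([-0.07066597,  0.        ,  0.        ,  0.        ,  0.        ]), 'R': array([[-0.02310324, -0.9997232 ,  0.00444478],
       [-0.99121022,  0.02232676, -0.1303987 ],
       [ 0.13026336, -0.00741835, -0.99145168]]), 't': array([ -98.32990965,  544.51205552, 1118.60387612])}
```

View pics/top0.png

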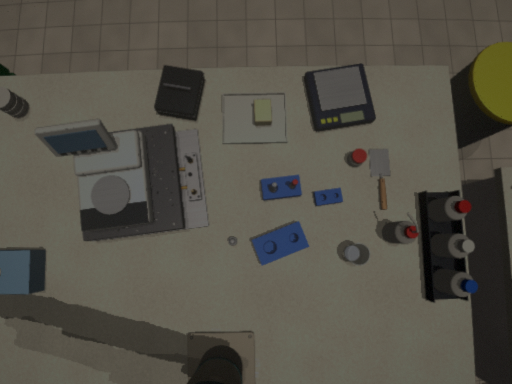

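View pics/side0.png

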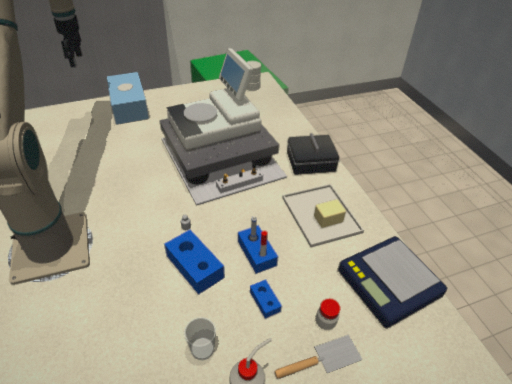

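Three blue stands: top (281,187), with gauge and marker; (280,242), larger and empty; (328,197), smaller. The first is about 40 px ≈ 120 mm and holds the gauge, so it fits. I'll confirm it enlarged, along with the manifold.

```bash
cat > h.py <<'E'
import numpy as np,cv2
from cell import ctrl
def ray(n,uv,c=None):
    c=c or ctrl.calibration(n)
    p=cv2.undistortPoints(np.array([[uv]],float),c["mtx"],c["distortion"])[0,0]
    R=np.array(c["R"]);o=-R.T@np.array(c["t"]);d=R.T@np.array([*p,1.]);return o,d/np.linalg.norm(d)
def onz(n,uv,z,c=None):
    o,d=ray(n,uv,c);return o+d*(z-o[2])/d[2]
def tri(*rs):
    A=np.zeros((3,3));b=np.zeros(3)
    for o,d in rs:
        P=np.eye(3)-np.outer(d,d);A+=P;b+=P@o
    X=np.linalg.solve(A,b);return X,[float(np.linalg.norm(np.cross(X-o,d))) for o,d in rs]
def proj(n,X,c=None):
    c=c or ctrl.calibration(n)
    return cv2.projectPoints(np.array(X,float).reshape(-1,3),cv2.Rodrigues(np.array(c["R"]))[0],np.array(c["t"],float),c["mtx"],c["distortion"])[0][:,0]
E
python3 - <<'E'
import cv2,numpy as np
from h import *
t=cv2.imread("pics/top0.png");s=cv2.imread("pics/side0.png")
def cr(i,x,y,w,h): return cv2.resize(i[y:y+h,x:x+w],(400,300),interpolation=cv2.INTER_CUBIC)
m=np.vstack([np.hstack([cr(t,255,165,60,45),cr(t,165,140,80,60)]),np.hstack([cr(s,220,210,80,60),cr(s,205,155,72,54)])])
cv2.imwrite("pics/m0.png",m)
hsv=cv2.cvtColor(t,cv2.COLOR_BGR2HSV)
k=cv2.inRange(hsv,(100,120,40),(125,255,255))
for c in cv2.findContours(k,0,2)[0]:
    if cv2.contourArea(c)>100:
        b=cv2.boxPoints(cv2.minAreaRect(c)); P=np.array([onz("top",q,42)[:2] for q in b])
        print(P.mean(0).round(),np.linalg.norm(P-np.roll(P,1,0),axis=1).round(),P.round().tolist())
E
```

```text
[ 218. -776.] [40. 39. 40. 39.] [[239.0, -758.0], [237.0, -797.0], [197.0, -794.0], [199.0, -755.0]]
[ 370. -186.] [ 80. 153.  81. 152.] [[382.0, -101.0], [435.0, -244.0], [359.0, -272.0], [307.0, -129.0]]
[ 509. -340.] [41. 82. 41. 81.] [[525.0, -297.0], [535.0, -379.0], [493.0, -382.0], [484.0, -301.0]]
[ 542. -194.] [ 62. 118.  62. 117.] [[566.0, -133.0], [579.0, -250.0], [517.0, -255.0], [505.0, -139.0]]
```

View pics/m0.png

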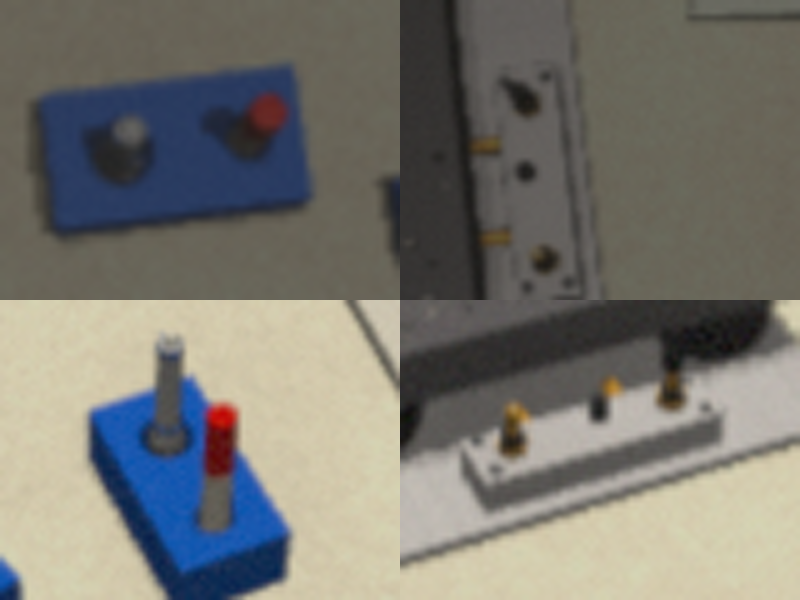

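The crop shows the middle stand (top 281,187; measured 62×118) holding gauge (274,185) and marker (295,182). It is the right stand. The open valve is the near one (side ≈ 225,175; top ≈ 194,192), with bare brass. The capped one is at the back, and the loose cap is between them.

```bash
python3 - <<'E'
from h import *
np.set_printoptions(precision=1,suppress=True)
print("gauge top tri",tri(ray("top",(274.5,184.3)),ray("side",(253.8,218.5))), onz("top",(274.5,184.3),120), onz("side",(253.8,218.5),120))
print("stem tip",tri(ray("top",(194,191.5)),ray("side",(225.2,175))), onz("top",(194,191.5),74),onz("side",(225.2,175),74))
S=np.array([542,-194]);th=np.deg2rad(6)
y=np.array([-np.sin(th),np.cos(th)]);print("well",S+26*y)
st=ctrl.read_state();yaw=st["tool_rot"][2]
# plan: yaw change to pi/2+th
print("turn tool z deg",np.degrees(yaw-(np.pi/2+th)))
yw=np.pi/2+th
X=np.array([np.cos(yw),np.sin(yw),0]);Y=np.array([np.sin(yw),-np.cos(yw),0])
p=st["eef_pos"]
for w in [(330,300,300),(470,0,300),(539,-168,200)]:
    d=np.array(w)-p;print(d@X,d@Y,-d[2],np.linalg.norm(d)/60);p=np.array(w)
E
```

```text
gauge top tri (array([ 542.4, -171.1,  111.7]), [1.7109506106214658, 1.7109506106218015]) [ 539.6 -170.2  120. ] [ 541.4 -178.4  120. ]
stem tip (array([534.5,  70.9,  62.7]), [3.53323075379249, 3.5332307537924517]) [529.6  69.8  74. ] [534.5  58.1  74. ]
well [ 539.3 -168.1]
turn tool z deg 70.65939032207436
-348.9558746519753 144.5098410533527 -69.51928949350486 6.400655960895121
-312.99055346795353 107.87452637126228 0 5.517648452415616
-174.29214238733803 51.0612289514451 100 3.455470702780994
```

Call:
carry_out(
  deltas=[0, 0, 10.1, 0, 0, -0.01, -1, 0, 0, 10.1, 0, 0, -0.01, -1, 0, 0, 10.1, 0, 0, -0.01, -1, 0, 0, 10.1, 0, 0, -0.01, -1, 0, 0, 10.1, 0, 0, -0.01, -1, 0, 0, 10.1, 0, 0, -0.01, -1, 0, 0, 10.1, 0, 0, -0.01, -1, 0, 0, 0, -0.05, 0.0206, 0, -1, 0, 0, 0, -0.05, 0.0206, 0, -1, 0, 0, 0, -0.05, 0.0206, 0, -1, 0, 0, 0, -0.05, 0.0206, 0, -1, 0, 0, 0, -0.05, 0.0206, 0, -1],
)

```text
clock: 1.6
eef_pos: [278.9, 392.7, 301.1]
tool_rot: [-3.141, 0.0, 1.675]
force: [0.8, 0.5, 0.2]
width: 85.2
gripper_force: 0.0
```

Call:
carry_out(
  deltas=[0, 0, 0, -0.05, 0.0206, 0, -1, 0, 0, 0, -0.05, 0.0206, 0, -1, 0, 0, 0, -0.052, 0.018, 0, -1, 0, 0, 0, -0.052, 0.018, 0, -1, 0, 0, 0, -0.052, 0.018, 0, -1, 0, 0, 0, -0.052, 0.018, 0, -1, 0, 0, 0, -0.052, 0.018, 0, -1, 0, 0, 0, -0.052, 0.018, 0, -1, 0, 0, 0, -0.044, 0.013, 0.025, -1, 0, 0, 0, -0.044, 0.013, 0.025, -1, 0, 0, 0, -0.044, 0.013, 0.025, -1, 0, 0, 0, -0.044, 0.013, 0.025, -1],
)

```text
clock: 3.1
eef_pos: [539.9, -170.5, 200.0]
tool_rot: [-3.141, -0.001, 1.675]
force: [0.2, 0.2, 0.7]
width: 85.6
gripper_force: 0.0
```

Call:
carry_out(
  deltas=[0, 0, 0, 0, 0, 0, -1],
)

```text
clock: 3.22
eef_pos: [538.3, -173.4, 199.1]
tool_rot: [-3.138, 0.002, 1.669]
force: [-0.4, 0.2, -0.1]
width: 85.4
gripper_force: 0.0
```

```bash
python3 - <<'E'
from h import *
np.set_printoptions(precision=2,suppress=True)
s=ctrl.read_state();print(s["clock"],s["eef_pos"],s["tool_rot"],s["qpos"])
c=ctrl.calibration("wrist");im=ctrl.get_image("wrist");cv2.imwrite("pics/w1.png",im[:,:,::-1])
import pickle;pickle.dump((c,s),open("w1.pkl","wb"))
print(c["R"],c["t"]);print(proj("wrist",[[539.5,-168.5,122],[539.5,-168.5,12],[539,-168,42]],c))
E
```

```text
3.225 [ 538.31 -173.41  199.14] [-3.14  0.    1.67] [-0.07  0.6   0.52  1.8  -0.38  0.85  0.73]
[[ 1.    0.1  -0.  ]
 [ 0.09 -0.94  0.32]
 [ 0.03 -0.32 -0.95]] [-517.03 -245.52  281.45]
[[262.39 193.97]
 [261.75 157.24]
 [261.39 164.22]]
```

View pics/w1.png

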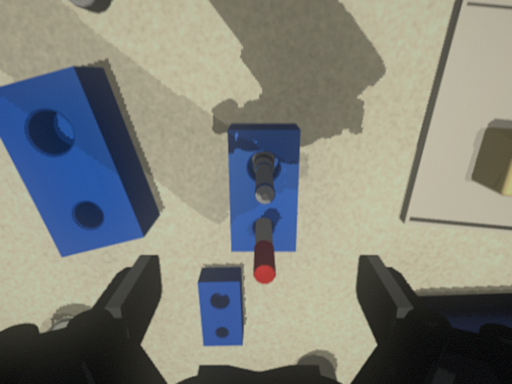

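The wrist view shows the gauge standing in the middle stand with its top at ≈ (264,195) and base at (264,163), within 3 px of the prediction. The marker (264,270) is behind it.

```bash
python3 - <<'E'
from h import *
import pickle
np.set_printoptions(precision=1,suppress=True)
c,s=pickle.load(open("w1.pkl","rb"));im=cv2.imread("pics/w1.png")
print(onz("w",(264,196),122,c),onz("w",(264,164),42,c))
k=cv2.inRange(cv2.cvtColor(im,cv2.COLOR_BGR2HSV),(100,120,120),(125,255,255));k[:,:215]=0;k[:125]=k[:125]
for q in cv2.findContours(k,0,2)[0]:
    if cv2.contourArea(q)>1500:
        b=cv2.boxPoints(cv2.minAreaRect(q));P=np.array([onz("w",x,42,c)[:2] for x in b]);print(b.tolist(),P,P.mean(0),np.linalg.norm(P-np.roll(P,1,0),axis=1))
cv2.imwrite("pics/z.png",cv2.resize(im[110:260,210:320],None,fx=4,fy=4,interpolation=2))
E
```

```text
[ 540.8 -169.9  122. ] [ 541.3 -167.6   42. ]
[[229.0, 148.0], [297.0, 148.0], [297.0, 250.0], [229.0, 250.0]] [[ 508.7 -156.1]
 [ 569.1 -150. ]
 [ 582.8 -251.3]
 [ 516.  -258.1]] [ 544.1 -203.9] [102.3  60.7 102.2  67.2]
```

View pics/z.png

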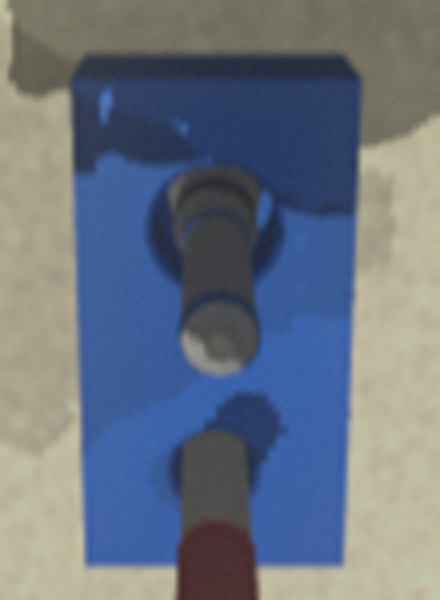

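The zoom shows the stand's top-face corners at px (228.7,129.5), (299.5,129.5), (295.8,250.8) and (232,250.8), the barrel's top centre at (264.7,193.7), and the well around (263.5,166).

```bash
python3 - <<'E'
from h import *
import pickle
np.set_printoptions(precision=1,suppress=True)
c,s=pickle.load(open("w1.pkl","rb"))
P=np.array([onz("w",x,42,c)[:2] for x in [(228.7,129.5),(299.5,129.5),(295.8,250.8),(232,250.8)]])
print(P,P.mean(0),np.linalg.norm(P-np.roll(P,1,0),axis=1))
d=(P[0]+P[1]-P[2]-P[3])/2;th=np.arctan2(-d[0],d[1]);print("th",np.degrees(th));W=P.mean(0)+26*d/np.linalg.norm(d);print("well",W)
B=onz("w",(264.7,193.7),117,c);print("barrel",B)
s=ctrl.read_state();p=s["eef_pos"];yw=s["tool_rot"][2]
X=np.array([np.cos(yw),np.sin(yw)]);Y=np.array([np.sin(yw),-np.cos(yw)])
T=(W+B[:2])/2
d=T-p[:2];print(p,np.degrees(s["tool_rot"]),d@X,d@Y,68.3-p[2])
E
```

```text
[[ 507.3 -139.7]
 [ 569.1 -133.5]
 [ 581.7 -252.3]
 [ 519.  -258.7]] [ 544.3 -196. ] [119.6  62.1 119.4  63.1]
th 5.852647640226485
well [ 541.6 -170.2]
barrel [ 541.3 -169.9  117. ]
[ 538.5 -170.9  200. ] [-179.8   -0.    95.8] 0.5443547080057927 3.0279205196199372 -131.65969952278908
```

Call:
carry_out(
  deltas=[0, 0, 0, 0.0005, 0.003, 0, -1, 0, 0, 0, 0, 0, 0.04, -1, 0, 0, 0, 0, 0, 0.04, -1, 0, 0, 0, 0, 0, 0.03, -1, 0, 0, 0, 0, 0, 0.022, -1, 0, 0, 0, 0, 0, 0, -1, 0, 0, 0, 0, 0, 0, 1, 0, 0, 0, 0, 0, 0, 1, 0, 0, 0, 0, 0, 0, 1, 0, 0, 0, 0, 0, 0, 1, 0, 0, 0, 0, 0, 0, 1, 0, 0, 0, 0, 0, 0, 1],
)

```text
clock: 4.78
eef_pos: [542.7, -168.7, 69.7]
tool_rot: [3.141, -0.0, 1.675]
force: [-0.6, -0.0, 5.9]
width: 11.9
gripper_force: 58.3
```

Call:
carry_out(
  deltas=[0, 0, 0, 0, 0, 0, 1, 0, 0, 0, 0, 0, 0, 1],
)

```text
clock: 5.03
eef_pos: [542.6, -168.7, 69.8]
tool_rot: [3.141, -0.0, 1.675]
force: [-0.6, 0.5, 6.8]
width: 11.8
gripper_force: 58.3
```

Call:
carry_out(
  deltas=[0, 0, 0, 0, 0, -0.02, 1, 0, 0, 0, 0, 0, -0.03, 1, 0, 0, 0, 0, 0, -0.04, 1, 0, 0, 0, 0, 0, -0.04, 1, 0, 0, 0, 0.045, 0, 0, 1, 0, 0, 0, 0.05, 0, 0, 1, 0, 0, 0, 0.05, 0, 0, 1, 0, 0, 0, 0.045, 0.004, 0, 1, 0, 0, 0, 0, 0.004, 0, 1, 0, 0, 0, 0, 0, 0, 1],
)

```text
clock: 6.28
eef_pos: [530.8, 20.6, 199.1]
tool_rot: [-3.141, 0.001, 1.675]
force: [-0.3, -0.6, -1.3]
width: 11.3
gripper_force: 58.5
```

```bash
python3 - <<'E'
from h import *
import pickle
np.set_printoptions(precision=2,suppress=True)
s=ctrl.read_state();print(s)
c=ctrl.calibration("wrist");im=ctrl.get_image("wrist");cv2.imwrite("pics/w2.png",im[:,:,::-1])
pickle.dump((c,s),open("w2.pkl","wb"))
g=s["eef_pos"]
print(proj("w",[[532,67,43],[532,67,70]],c))
E
```

```text
{'clock': 6.275, 'qpos': array([-0.46,  0.56,  0.55,  1.89, -0.39,  0.8 ,  0.41]), 'qd': array([ 0.03, -0.  ,  0.02,  0.01,  0.  ,  0.  ,  0.  ]), 'tau': array([ -1.49, -45.06,   5.91, -15.79,  -0.12,   0.04,  -0.01]), 'eef_pos': array([530.77,  20.59, 199.05]), 'tool_rot': array([-3.14,  0.  ,  1.67]), 'force': array([-0.26, -0.63, -1.27]), 'torque': array([-0.02,  0.01, -0.04]), 'gripper_force': 58.49564552307129, 'width': 11.292501709084378}
[[266.46 118.94]
 [267.17 123.1 ]]
```

View pics/w2.png

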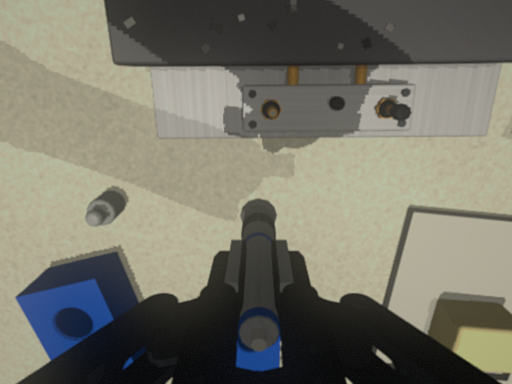

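The wrist view shows the open valve at ≈ (271,110), the loose cap at (336,103) and the capped valve at (395,110). The gauge hangs in the fingers with its mouth at (258,212). Now I'll hover over the valve for a second view.

```bash
python3 - <<'E'
from h import *
import pickle
np.set_printoptions(precision=1,suppress=True)
c,s=pickle.load(open("w2.pkl","rb"))
for z in(43,70):print(onz("w",(271,110),z,c))
p=s["eef_pos"];print("mouth pred px",proj("w",[[p[0],p[1],142.8]],c))
yw=s["tool_rot"][2]
X=np.array([np.cos(yw),np.sin(yw)]);Y=np.array([np.sin(yw),-np.cos(yw)])
d=onz("w",(271,110),68,c)[:2]-p[:2];print(d@X,d@Y)
E
```

```text
[535.   74.9  43. ]
[533.8  77.4  70. ]
mouth pred px [[259.6 212.1]]
55.9631304719492 9.013232643883091
```

Call:
carry_out(
  deltas=[0, 0, 0, 0.03, 0.005, 0.01, 1, 0, 0, 0, 0.026, 0.004, 0.01, 1, 0, 0, 0, 0, 0, 0, 1, 0, 0, 0, 0, 0, 0, 1],
)

```text
clock: 6.82
eef_pos: [534.0, 75.6, 179.5]
tool_rot: [3.141, 0.001, 1.672]
force: [0.9, -0.5, -1.8]
width: 12.1
gripper_force: 58.5
```

```bash
python3 - <<'E'
from h import *
import pickle
np.set_printoptions(precision=2,suppress=True)
s=ctrl.read_state();print(s["eef_pos"],s["tool_rot"],s["clock"])
c=ctrl.calibration("wrist");im=ctrl.get_image("wrist")[:,:,::-1];cv2.imwrite("pics/w3.png",im)
pickle.dump((c,s),open("w3.pkl","wb"))
g=s["eef_pos"];print(proj("w",[[534,77,43],[534,77,70]],c),proj("w",[[g[0],g[1],g[2]-56.3],[g[0],g[1],70]],c))
a=cv2.imread("pics/w2.png")
z=lambda i,x,y,w,h,f:cv2.resize(i[y:y+h,x:x+w],(w*f,h*f),interpolation=2)
A=z(a,240,85,70,50,8); B=z(im,220,120,80,100,6)
m=np.zeros((600,800,3),np.uint8);
B=z(im,210,120,100,140,4);A=z(a,240,85,50,50,8)
m[:400,:400]=A;m[:560,400:800]=B;cv2.imwrite("pics/m3.png",m)
E
```

```text
[533.96  75.58 179.5 ] [3.14 0.   1.67] 6.825
[[259.6  174.73]
 [259.67 184.34]] [[259.56 212.05]
 [259.43 186.05]]
```

View pics/m3.png

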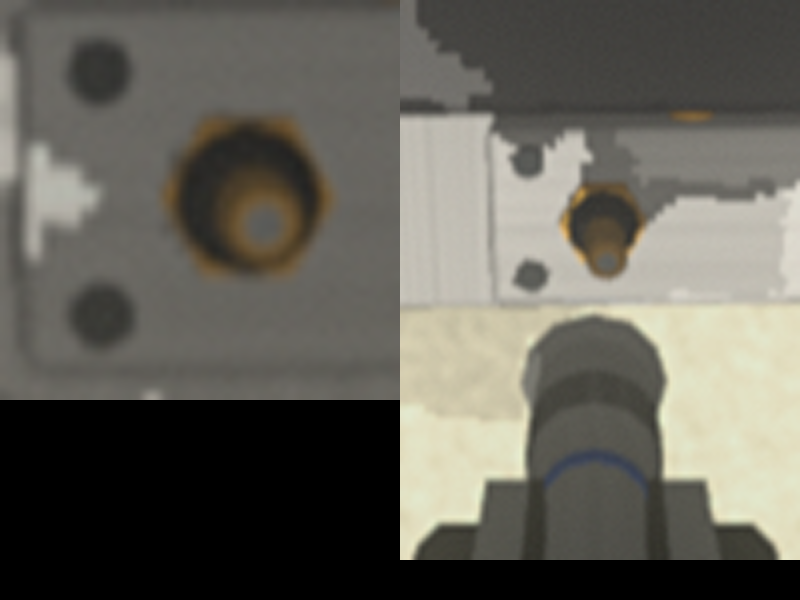

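Left (w2): stem tip at px (273.1,112.9), nut at (271,109.4). Right (w3): tip at (261.5,185.7), nut at (260.5,175.5), with the gauge mouth above it.

```bash
python3 - <<'E'
from h import *
import pickle
np.set_printoptions(precision=1,suppress=True)
c2,_=pickle.load(open("w2.pkl","rb"));c3,s=pickle.load(open("w3.pkl","rb"))
for a,b in [((273.1,112.9),(261.5,185.7)),((271,109.4),(260.5,175.5))]:
    print(tri(ray("w",a,c2),ray("w",b,c3)))
n=onz("w",(260.5,175.5),40,c3)
for z in(66,70,74,78,82):print(z,onz("w",(261.5,185.7),z,c3),onz("w",(273.1,112.9),z,c2))
print("nut",n,onz("w",(271,109.4),40,c2))
for x in [(258.7,212.05),(259.5,212)]:print("mouth at",onz("w",x,123.2,c3))
s=ctrl.read_state();print(s["eef_pos"])
E
```

```text
(array([535.8,  75. ,  66.9]), [0.11379031573684854, 0.11379031573697057])
(array([535.1,  75. ,  38.2]), [0.09061363688765692, 0.09061363688768391])
66 [535.7  74.8  66. ] [535.9  74.9  66. ]
70 [535.5  76.   70. ] [535.7  75.3  70. ]
74 [535.4  77.3  74. ] [535.5  75.7  74. ]
78 [535.2  78.6  78. ] [535.3  76.1  78. ]
82 [535.   79.9  82. ] [535.1  76.5  82. ]
nut [534.9  75.5  40. ] [535.1  75.1  40. ]
mouth at [533.4  75.5 123.2]
mouth at [533.9  75.6 123.2]
[534.1  75.6 179.7]
```

Call:
carry_out(
  deltas=[0, 0, 0, -0.0007, 0.0019, 0, 1, 0, 0, 0, 0, 0, 0.02, 1, 0, 0, 0, 0, 0, 0.02, 1, 0, 0, 0, 0, 0, 0.01, 1, 0, 0, 0, 0, 0, 0.003, 1, 0, 0, 0, 0, 0, 0, 1, 0, 0, 0, 0, 0, 0, 1],
)

```text
clock: 7.75
eef_pos: [536.2, 77.3, 126.9]
tool_rot: [3.14, -0.0, 1.675]
force: [0.2, 1.1, -1.8]
width: 11.9
gripper_force: 58.5
```

```bash
python3 - <<'E'
from h import *
np.set_printoptions(precision=2,suppress=True)
s=ctrl.read_state();print(s["eef_pos"],s["tool_rot"],s["force"],s["clock"])
c=ctrl.calibration("wrist");im=ctrl.get_image("wrist")[:,:,::-1]
g=s["eef_pos"];print(proj("w",[[535.8,75,66.9],[g[0],g[1],g[2]-57]],c)-[210,120])
cv2.imwrite("pics/w4.png",cv2.resize(im[120:260,210:310],None,fx=4,fy=4,interpolation=2))
E
```

```text
[536.25  77.31 126.89] [ 3.14 -0.    1.67] [ 0.24  1.09 -1.81] 7.75
[[48.38 93.23]
 [49.46 91.74]]
```

View pics/w4.png

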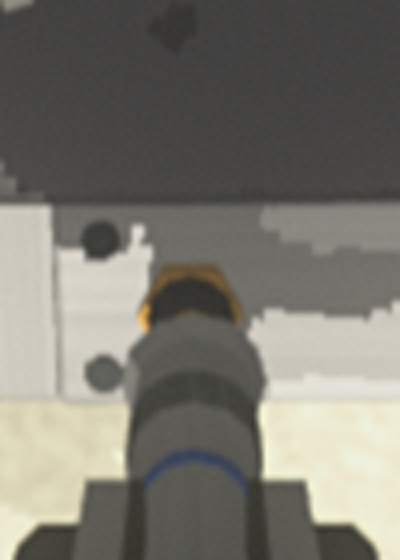

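The mouth is now just above the valve: nut centre at crop x 192, gauge axis at 196, so aligned within about 1 mm. Descending gently.

Call:
carry_out(
  deltas=[0, 0, 0, 0, 0, 0.002, 1, 0, 0, 0, 0, 0, 0.002, 1, 0, 0, 0, 0, 0, 0.002, 1, 0, 0, 0, 0, 0, 0.001, 1, 0, 0, 0, 0, 0, 0.001, 1, 0, 0, 0, 0, 0, 0, 1],
)

```text
clock: 8.55
eef_pos: [535.8, 77.3, 118.4]
tool_rot: [3.141, -0.0, 1.675]
force: [-0.0, 0.2, 1.9]
width: 11.8
gripper_force: 58.6
```

Call:
carry_out(
  deltas=[0, 0, 0, 0, 0, 0.001, 1, 0, 0, 0, 0, 0, 0.001, 1, 0, 0, 0, 0, 0, 0.001, 1, 0, 0, 0, 0, 0, 0, 1],
)

```text
clock: 9.05
eef_pos: [535.9, 77.4, 115.4]
tool_rot: [3.141, -0.0, 1.675]
force: [-1.3, -0.2, 2.6]
width: 12.0
gripper_force: 58.8
```

Call:
carry_out(
  deltas=[0, 0, 0, 0, 0, 0.001, 1, 0, 0, 0, 0, 0, 0.001, 1, 0, 0, 0, 0, 0, 0.001, 1, 0, 0, 0, 0, 0, 0, 1],
)

```text
clock: 9.55
eef_pos: [535.8, 77.3, 112.3]
tool_rot: [3.141, 0.0, 1.675]
force: [-1.2, -0.3, 3.7]
width: 12.0
gripper_force: 58.9
```

Call:
carry_out(
  deltas=[0, 0, 0, 0, 0, 0.001, 1, 0, 0, 0, 0, 0, 0.001, 1, 0, 0, 0, 0, 0, 0, 1],
)

```text
clock: 9.93
eef_pos: [535.8, 77.3, 110.3]
tool_rot: [-3.142, -0.0, 1.675]
force: [-0.5, -0.3, 4.9]
width: 11.6
gripper_force: 58.9
```

Call:
carry_out(
  deltas=[0, 0, 0, 0, 0, 0.001, 1, 0, 0, 0, 0, 0, 0, 1, 0, 0, 0, 0, 0, 0, 1],
)

```text
clock: 10.3
eef_pos: [535.8, 77.4, 109.3]
tool_rot: [-3.142, -0.0, 1.675]
force: [-0.5, 0.4, 4.7]
width: 11.5
gripper_force: 59.0
```

Call:
carry_out(
  deltas=[0, 0, 0, 0, 0, 0.001, 1, 0, 0, 0, 0, 0, 0, 1, 0, 0, 0, 0, 0, 0, 1],
)

```text
clock: 10.68
eef_pos: [535.7, 77.4, 108.3]
tool_rot: [-3.141, -0.0, 1.675]
force: [-1.2, 0.1, 5.1]
width: 11.7
gripper_force: 59.0
```

Call:
carry_out(
  deltas=[0, 0, 0, 0, 0, 0.0005, 1, 0, 0, 0, 0, 0, 0, 1, 0, 0, 0, 0, 0, 0, 1],
)

```text
clock: 11.05
eef_pos: [535.7, 77.4, 107.9]
tool_rot: [-3.142, -0.0, 1.675]
force: [-0.8, 1.1, 4.6]
width: 12.0
gripper_force: 59.0
```

Call:
carry_out(
  deltas=[0, 0, 0, 0, 0, 0.0005, 1, 0, 0, 0, 0, 0, 0, 1, 0, 0, 0, 0, 0, 0, 1],
)

```text
clock: 11.42
eef_pos: [535.8, 77.4, 107.4]
tool_rot: [3.142, -0.0, 1.675]
force: [0.1, 0.2, 4.8]
width: 12.0
gripper_force: 59.1
```

Call:
carry_out(
  deltas=[0, 0, 0, 0, 0, 0.0005, 1, 0, 0, 0, 0, 0, 0.0005, 1, 0, 0, 0, 0, 0, 0, 1],
)

```text
clock: 11.8
eef_pos: [535.8, 77.3, 106.8]
tool_rot: [3.141, -0.0, 1.675]
force: [-1.8, -0.6, 9.6]
width: 12.0
gripper_force: 59.5
```

Call:
carry_out(
  deltas=[0, 0, 0, 0, 0, 0.0005, 1, 0, 0, 0, 0, 0, 0, 1, 0, 0, 0, 0, 0, 0, 1],
)

```text
clock: 12.18
eef_pos: [535.9, 77.3, 106.4]
tool_rot: [3.141, -0.0, 1.675]
force: [-1.5, -0.3, 10.2]
width: 11.8
gripper_force: 59.6
```

Call:
carry_out(
  deltas=[0, 0, 0, 0, 0, 0.0005, 1, 0, 0, 0, 0, 0, 0, 1],
)

```text
clock: 12.42
eef_pos: [535.9, 77.3, 106.1]
tool_rot: [3.141, -0.0, 1.675]
force: [-1.8, 0.3, 13.0]
width: 11.9
gripper_force: 59.8
```

Call:
carry_out(
  deltas=[0, 0, 0, 0, 0, 0, 1],
)

```text
clock: 12.55
eef_pos: [535.9, 77.3, 106.1]
tool_rot: [3.141, -0.001, 1.675]
force: [-1.6, -0.0, 12.0]
width: 11.8
gripper_force: 59.8
```

Call:
carry_out(
  deltas=[0, 0, 0, 0, 0, 0.0005, 1, 0, 0, 0, 0, 0, 0, 1, 0, 0, 0, 0, 0, 0, 1],
)

```text
clock: 12.92
eef_pos: [536.0, 77.3, 105.8]
tool_rot: [3.141, -0.001, 1.675]
force: [-1.9, -0.1, 12.9]
width: 11.4
gripper_force: 60.0
```

Call:
carry_out(
  deltas=[0, 0, 0, 0, 0, 0, 1],
)

```text
clock: 13.05
eef_pos: [536.0, 77.3, 105.8]
tool_rot: [3.141, -0.001, 1.675]
force: [-2.3, 0.5, 13.2]
width: 11.8
gripper_force: 60.0
```

Call:
carry_out(
  deltas=[0, 0, 0, 0, 0, 0.0005, 1, 0, 0, 0, 0, 0, 0, 1, 0, 0, 0, 0, 0, 0, 1],
)

```text
clock: 13.42
eef_pos: [536.0, 77.3, 105.5]
tool_rot: [3.141, -0.001, 1.675]
force: [-2.5, -0.2, 14.6]
width: 11.8
gripper_force: 60.1
```

Call:
carry_out(
  deltas=[0, 0, 0, 0, 0, 0, 1],
)

```text
clock: 13.55
eef_pos: [536.0, 77.3, 105.5]
tool_rot: [3.141, -0.001, 1.675]
force: [-3.4, 0.1, 15.3]
width: 11.6
gripper_force: 60.1
```

Actual push is about 16.6 N, counting the gauge's weight. Holding for more than 1 s.

Call:
carry_out(
  deltas=[0, 0, 0, 0, 0, 0, 1, 0, 0, 0, 0, 0, 0, 1, 0, 0, 0, 0, 0, 0, 1, 0, 0, 0, 0, 0, 0, 1, 0, 0, 0, 0, 0, 0, 1, 0, 0, 0, 0, 0, 0, 1, 0, 0, 0, 0, 0, 0, 1, 0, 0, 0, 0, 0, 0, 1, 0, 0, 0, 0, 0, 0, 1, 0, 0, 0, 0, 0, 0, 1, 0, 0, 0, 0, 0, 0, 1, 0, 0, 0, 0, 0, 0, 1],
)

```text
clock: 15.05
eef_pos: [536.0, 77.3, 105.4]
tool_rot: [3.141, -0.001, 1.675]
force: [-2.7, 0.9, 14.0]
width: 11.7
gripper_force: 60.1
```

Call:
carry_out(
  deltas=[0, 0, 0, 0, 0, 0.0003, 1, 0, 0, 0, 0, 0, 0, 1, 0, 0, 0, 0, 0, 0, 1],
)

```text
clock: 15.42
eef_pos: [536.0, 77.3, 105.2]
tool_rot: [3.141, -0.001, 1.675]
force: [-2.4, 0.1, 15.2]
width: 11.9
gripper_force: 60.2
```

Call:
carry_out(
  deltas=[0, 0, 0, 0, 0, 0, 1, 0, 0, 0, 0, 0, 0, 1, 0, 0, 0, 0, 0, 0, 1, 0, 0, 0, 0, 0, 0, 1, 0, 0, 0, 0, 0, 0, 1, 0, 0, 0, 0, 0, 0, 1, 0, 0, 0, 0, 0, 0, 1, 0, 0, 0, 0, 0, 0, 1, 0, 0, 0, 0, 0, 0, 1, 0, 0, 0, 0, 0, 0, 1],
)

```text
clock: 16.68
eef_pos: [536.0, 77.3, 105.2]
tool_rot: [3.141, -0.001, 1.675]
force: [-2.3, 0.4, 15.1]
width: 12.2
gripper_force: 60.2
```

Call:
carry_out(
  deltas=[0, 0, 0, 0, 0, -0.005, 1, 0, 0, 0, 0, 0, -0.01, 1, 0, 0, 0, 0, 0, -0.02, 1, 0, 0, 0, 0, 0, -0.03, 1, 0, 0, 0, 0, 0, -0.03, 1, 0, 0, 0, -0.045, -0.0035, 0, 1, 0, 0, 0, -0.05, -0.0035, 0, 1, 0, 0, 0, -0.05, -0.0035, 0, 1, 0, 0, 0, -0.05, -0.0035, 0, 1, 0, 0, 0, -0.0503, -0.0049, 0, 1, 0, 0, 0, 0, 0, 0, 1, 0, 0, 0, 0, 0, 0, 1],
)

```text
clock: 18.18
eef_pos: [541.9, -167.8, 198.4]
tool_rot: [-3.14, -0.001, 1.675]
force: [0.5, 0.6, -1.4]
width: 11.7
gripper_force: 58.6
```

Call:
carry_out(
  deltas=[0, 0, 0, 0, 0, 0, 1, 0, 0, 0, 0, 0, 0, 1],
)

```text
clock: 18.42
eef_pos: [542.6, -167.1, 198.8]
tool_rot: [-3.141, -0.001, 1.677]
force: [-0.2, 0.4, -1.2]
width: 11.8
gripper_force: 58.6
```

```bash
python3 - <<'E'
from h import *
np.set_printoptions(precision=2,suppress=True)
for i in range(3):
    s=ctrl.read_state();print(s["eef_pos"],s["tool_rot"],s["force"],s["clock"])
    c=ctrl.calibration("wrist");im=ctrl.get_image("wrist")[:,:,::-1]
g=s["eef_pos"];print(proj("w",[[541.5,-170,42],[g[0],g[1],g[2]-57]],c))
cv2.imwrite("pics/w5.png",im)
E
```

```text
[ 542.62 -167.08  198.84] [-3.14 -0.    1.68] [-0.25  0.41 -1.21] 18.425
[ 542.63 -167.34  198.92] [-3.14 -0.    1.68] [ 0.22  0.15 -1.07] 18.475
[ 542.58 -167.64  198.98] [-3.14 -0.    1.68] [ 0.4  -0.59 -1.46] 18.525
[[257.92 172.6 ]
 [259.56 211.76]]
```

View pics/w5.png

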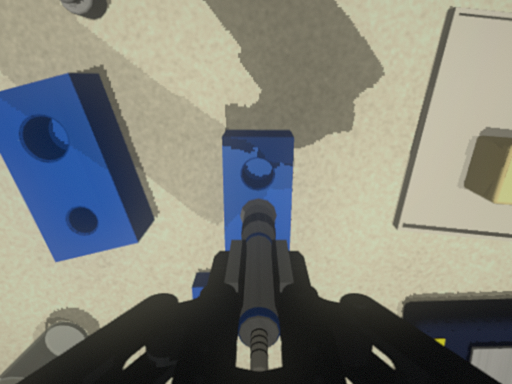

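The wrist view shows the rod out at (259,345) with its marks visible, and the empty well at (258,173), as predicted. Lowering into it.

Call:
carry_out(
  deltas=[0, 0, 0, -0.0015, -0.0006, 0, 1, 0, 0, 0, 0, 0, 0.04, 1, 0, 0, 0, 0, 0, 0.03, 1, 0, 0, 0, 0, 0, 0.015, 1, 0, 0, 0, 0, 0, 0.005, 1, 0, 0, 0, 0, 0, 0.005, 1, 0, 0, 0, 0, 0, 0, 1],
)

```text
clock: 19.45
eef_pos: [542.4, -170.3, 104.5]
tool_rot: [3.141, 0.0, 1.675]
force: [0.5, 0.6, -1.8]
width: 11.7
gripper_force: 58.7
```

Call:
carry_out(
  deltas=[0, 0, 0, 0, 0, 0.005, 1, 0, 0, 0, 0, 0, 0.005, 1, 0, 0, 0, 0, 0, 0.005, 1, 0, 0, 0, 0, 0, 0.005, 1, 0, 0, 0, 0, 0, 0.005, 1, 0, 0, 0, 0, 0, 0.004, 1, 0, 0, 0, 0, 0, 0, 1],
)

```text
clock: 20.32
eef_pos: [541.8, -170.1, 74.6]
tool_rot: [-3.141, -0.0, 1.675]
force: [0.3, 1.1, -0.0]
width: 11.8
gripper_force: 58.7
```

Call:
carry_out(
  deltas=[0, 0, 0, 0, 0, 0.002, 1, 0, 0, 0, 0, 0, 0.001, 1, 0, 0, 0, 0, 0, 0, 1],
)

```text
clock: 20.7
eef_pos: [542.0, -170.2, 72.0]
tool_rot: [3.142, -0.0, 1.675]
force: [0.2, -0.1, -1.5]
width: 12.0
gripper_force: 58.7
```

Call:
carry_out(
  deltas=[0, 0, 0, 0, 0, 0.001, 1, 0, 0, 0, 0, 0, 0, 1],
)

```text
clock: 20.95
eef_pos: [542.0, -170.1, 71.0]
tool_rot: [-3.142, -0.0, 1.675]
force: [-0.2, 0.4, -1.0]
width: 12.0
gripper_force: 58.7
```

Call:
carry_out(
  deltas=[0, 0, 0, 0, 0, 0.001, 1, 0, 0, 0, 0, 0, 0, 1],
)

```text
clock: 21.2
eef_pos: [541.9, -170.1, 69.9]
tool_rot: [-3.141, -0.0, 1.675]
force: [-0.2, 0.0, -1.7]
width: 11.8
gripper_force: 58.7
```

Call:
carry_out(
  deltas=[0, 0, 0, 0, 0, 0.001, 1, 0, 0, 0, 0, 0, 0, 1],
)

```text
clock: 21.45
eef_pos: [542.0, -170.2, 69.8]
tool_rot: [3.141, -0.0, 1.675]
force: [-1.9, 0.8, 5.6]
width: 11.9
gripper_force: 59.7
```

Call:
carry_out(
  deltas=[0, 0, 0, 0, 0, 0.001, 1, 0, 0, 0, 0, 0, 0, 1],
)

```text
clock: 21.7
eef_pos: [542.1, -170.4, 69.7]
tool_rot: [3.141, -0.0, 1.674]
force: [-3.3, 1.5, 12.7]
width: 11.8
gripper_force: 60.5
```

Call:
carry_out(
  deltas=[0, 0, 0, 0, 0, 0.001, 1, 0, 0, 0, 0, 0, 0, 1],
)

```text
clock: 21.95
eef_pos: [542.2, -170.4, 69.6]
tool_rot: [3.14, -0.001, 1.674]
force: [-4.1, 2.3, 21.7]
width: 12.2
gripper_force: 61.4
```

Call:
carry_out(
  deltas=[0, 0, 0, 0, 0, -0.0025, 1, 0, 0, 0, 0, 0, 0, 1, 0, 0, 0, 0, 0, 0, 0.6, 0, 0, 0, 0, 0, 0, 0.4, 0, 0, 0, 0, 0, 0, 0, 0, 0, 0, 0, 0, 0, -0.5, 0, 0, 0, 0, 0, 0, -1, 0, 0, 0, 0, 0, 0, -1, 0, 0, 0, 0, 0, 0, -1, 0, 0, 0, 0, 0, 0, -1],
)

```text
clock: 23.2
eef_pos: [542.0, -170.2, 69.5]
tool_rot: [3.142, 0.0, 1.675]
force: [-0.1, 0.0, 0.1]
width: 85.4
gripper_force: 0.0
```

Call:
carry_out(
  deltas=[0, 0, 0, 0, 0, -0.01, -1, 0, 0, 0, 0, 0, -0.02, -1, 0, 0, 0, 0, 0, -0.03, -1, 0, 0, 0, 0, 0, -0.04, -1, 0, 0, 0, 0, 0, -0.03, -1, 0, 0, 0, 0, 0, 0, -1, 0, 0, 0, 0, 0, 0, -1],
)

```text
clock: 24.08
eef_pos: [541.6, -169.7, 199.2]
tool_rot: [-3.141, -0.001, 1.675]
force: [0.4, -0.1, 1.1]
width: 85.3
gripper_force: 0.0
```

```bash
python3 - <<'E'
from h import *
s=ctrl.read_state();print(s["eef_pos"],s["force"],s["clock"])
a=ctrl.get_image("wrist")[:,:,::-1];b=ctrl.get_image("side")[:,:,::-1]
c=cv2.resize(b[140:275,180:300],(400,450),interpolation=2)
m=np.zeros((450,800,3),np.uint8);m[:,:400]=cv2.resize(a[100:302,170:350],(400,450),interpolation=2);m[:,400:]=c
cv2.imwrite("pics/f.png",m)
E
```

```text
[ 541.57130482 -169.74100019  199.23061118] [ 0.43577903 -0.08216954  1.07811419] 24.075
```

View pics/f.png

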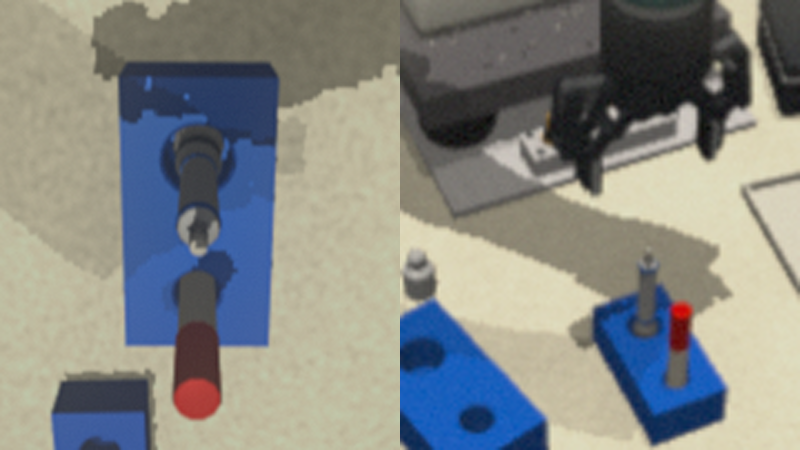

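The gauge stands upright in its well (crop 197,150 to 197,240) with the rod out. The marker is untouched and the gripper is clear, so I'm handing it in.

```bash
python3 -c "
from cell import ctrl
print(ctrl.finish_job())"
```

```text
the job is handed in; nothing more can be done
None
```

I pressed the gauge onto the open valve and held it there for about 3 s at an estimated 16–17 N, then stood it back in its own well, chuck down with the rod out; the job was handed in about 24 s into the 62 s, and no verdict came back.

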